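# Run the slide scanning turntable by its hand crank and park it at the index

### The arm

A 6-joint arm with a two-finger parallel gripper is mounted at the origin on the work surface. World frame = base frame: x ahead of the robot, y to its left, z up, the work surface at z = 0. Lengths are in m, angles in rad, forces in N, time in s.
With the tool pointing down it reaches from about 0.35 to 0.85 m from the base axis. Payload 8.1 kg.
Tool frame: the origin (TCP) lies at the very end of the fingers, on their centre line; the grasp point (between the pads) lies 19 mm behind it; z points along the fingers, y is the line along which they close (so a half turn about z gives the same grasp; the last joint's range is limited). The gripper opens to 93 mm and grips with 3 to 60 N. Pads are 15 mm wide; open, the fingers measure 128 mm over their backs; the gripper's body (75 mm by 188 mm) begins 65 mm behind the grasp point.
Start: joints at [-1.213, 0.13, 1.488, -0, 1.523, -0.085], TCP at [0.257, -0.542, 0.219] pointing down, gripper open.
Joint ranges: [-2.96, 2.96], [-0.89, 2.26], [0.02, 2.5], [-1.34, 4.48], [0, 2.73], [-2.66, 2.66]. Speed limits (rad/s): [2.39, 2.39, 2.79, 3.14, 3.14, 3.14].

### API

Orientations are given as a rotation vector (axis times angle).
In Python, from plant import robot, imaging gives the robot as it stands.
- The arm moves only by the tool jog_arm, never from a script. Its argument "rows" is a list of rows, each a list of 2 entries, a list of its own where there are three numbers: the shift along the tool's x, y, z each as a share of 0.2 m, from -1 to 1, then the turn, a rotation vector about the tool's x, y, z each as a share of pi/2 rad, from -1 to 1. A call has 1 to 5 rows; each row is the pose to reach, as a shift and turn from the pose commanded when the call began, along the tool's axes at that moment; what a row does not reach only later rows make up. A row lasts 1/10 s, in which the tool goes at most 50 mm and 8.59 degrees, less where a joint would pass 70% of its speed; a pose out of reach is approached as far as the arm can. A call with a number of a shift or a turn outside -1 to 1 is refused whole. A call with a gripper value outside its range is refused whole. "hand" is the closure, from -1 (fully open) to 1 (shut), set as the call begins (left out, the last holds). The fingers move at their own pace and stop on an object; "squeeze" is the grip in N (left out, the last holds). Time passes only in rows, so rows that repeat a pose let the fingers close. It gives the time, the measured TCP pose, the force, the opening and the grip force at its end, in the units of the state.
- robot.read_state(): the state, without advancing time (a new reading comes with each control period).
- imaging.read_camera(name): name is "side" or "top"; returns a dict with "frame" (384x512x3 uint8, red, green, blue), "vertical_fov" (degrees; the focal length in pixels is half the picture's height over the tangent of half this angle, whatever the lens; pixels are square), "cx", "cy" (the principal point, pixels), "R" (3x3) and "t" (3): a world point X has camera coordinates R X + t. Camera axes: x right, y down, z forward; pixel columns grow to the right and rows downward; lengths in m; the calibration is good to about 2 mm. A picture is of the moment at which its call begins. There is no depth.
- robot.close_job(): hands the job in; it is judged then, once.
The state is a dict: "t": time; "q": joint angles; "dq": joint speeds; "joint_torque": joint torques, N m; "tool_pos": TCP position; "orientation": TCP orientation; "force": force on the tool from outside, world axes, zero at the start; "wrist_torque": the same for the moment, N m; "opening": finger opening in m; "gripper_force": force on a finger pad.
Only numpy, scipy, OpenCV 4.12 (cv2) and the standard library are available. Lean on these libraries where they do the work, as an engineer would, in place of code of your own. Each camera call takes 0.05 s, during which the arm holds its last target. There are 200 camera calls.

### The job

Turn the slide turntable counter-clockwise (seen from above) by the knob of its hand crank until the turntable itself runs at 1.25 rad/s, about one turn in five seconds, and keep it steady there, within 0.2 rad/s, for at least six seconds while the line sensor scans; never let it run faster than 1.8 rad/s. Then bring it to a stop with its pointer in line with the fixed index blade, and let go of the knob. Touch only the knob and crank, never the turntable or its slides, and leave everything else on the table where it is.

Things in the scene. Friction and masses are not known exactly. Their poses are not given: they have to be found in the camera images.
- stage: Fixed scanning stage, bolted down: square black breadboard 400 x 400 mm, 14 mm thick. Origin: centre of its underside, on the turntable's vertical axis; +x points from the axis to the index post (184 mm off, 60 mm tall, narrow blade pointing inwards to 160 mm). A line sensor, 88 mm tall, stands 176 mm from the axis towards +y.
- turntable (a joint): Turntable angle in the stage, rad: 0 = pointer in line with the index blade, grows counter-clockwise seen from above, no end stops, keeps counting turns (2 pi = at the index again). Starts at rest between 1 and 5.3. Nominal: inertia 0.058 kg m2 (true one within 30 percent), viscous bearing drag 0.015 N m per rad/s, dry friction with the shoe 0.04 N m in all (true value anywhere from 0.02 to 0.08).
- deck (a point): Round metal deck of the turntable, 270 mm wide, 16 mm thick, top 62 mm above the table; not to be touched. Carries three glass slides on black carriers (tops at 71 mm) at 90, 180, 270 degrees; at 0 degrees a dark line on top leads to the pointer. This point: on the axis at its top; x along the pointer, z up.
- pointer (a point): Outer end of the pointer, a dark metal tongue 12 mm wide that juts 20 mm out of the deck's rim; 155 mm from the axis, 54 mm above the table. It goes round with the deck.
- mark (a point): Fixed point just inside the tip of the index blade, 155 mm from the axis, 54 mm above the table: the pointer's end coincides with it when the turntable stands at the index.
- shoe: Drag shoe: grey block 34 x 30 x 30 mm, about 45 g, that rests by its weight on the deck's rim, 115 mm from the axis towards the stage's -y, loose in a fixed dark metal cage (top at 88 mm). It makes most of the turntable's dry friction. Leave it alone.
- axle (a point): Fixed point on the common vertical axis of turntable and crank, at the top of the crank's hub, 105 mm above the table.
- knob_mid (a point): Middle of the crank's knob: an upright black cylinder, 32 mm wide, 50 mm tall, from 108 to 158 mm above the table (this point: 134 mm), 60 mm from the axis at the end of a flat metal crank arm (20 mm wide, top at 103 mm). The knob spins freely on its pin, so a gripper holding it from above can go round the circle with a fixed orientation.
- crank (a joint): Crank angle relative to the turntable, rad, counter-clockwise positive, no end stops, any start. The crank turns on the same axis but is NOT fixed to the turntable: a magnetic drag coupling gives the deck a torque of 0.06 N m per rad/s of (crank speed - deck speed), both ways. So the deck lags by about 0.7 s and coasts on against a held crank. The crank (0.2 kg) has no other friction.
- dish: Bystander: small clear dish, 64 mm wide, 16 mm high, on the breadboard beside the drag shoe.
- lens_ring: Bystander: black ring, 51 mm wide, 12 mm high, on the breadboard beside the line sensor.
- mirror_mount: Bystander: small mirror on a post, 88 mm tall, right side of the table.
- solvent: Bystander: amber bottle, 140 mm tall, left side of the table.
- driver: Bystander: screwdriver, 170 mm, lying on the left side of the table.
- lens_case: Bystander: grey case 90 x 70 x 30 mm, right side of the table.
- filter_box: Bystander: wooden box 70 x 70 x 45 mm, left side of the table.

How it is judged:
On the way, in this order (a step that is already met when the one before it is completed fails the run):
1. The turntable runs counter-clockwise at 1.05 to 1.45 rad/s without a break for 6 s (velocity of joint turntable between 1.05 and 1.45 rad/s), for 6 s.
2. The turntable stands still with its pointer in line with the index blade (horizontal distance between pointer and mark below 0.018 m and velocity of joint turntable between -0.04 and 0.04 rad/s), for 0.3 s.
At the end, for the whole second after the job is handed in: The turntable is at rest (slower than 0.04 rad/s) with the end of its pointer within 18 mm of the mark at the index blade, and the robot touches nothing (all of step 2).
It fails at once if the turntable runs faster than 1.8 rad/s (velocity of joint turntable above 1.8 rad/s or velocity of joint turntable below -1.8 rad/s).
It fails at once if the robot touches the turntable or its slides (contact force between any of the fingers, the arm and turntable_c0 above 1 N or contact force between any of the fingers, the arm and turntable_c1 above 1 N or contact force between any of the fingers, the arm and turntable_c2 above 1 N or contact force between any of the fingers, the arm and turntable_c3 above 1 N or contact force between any of the fingers, the arm and turntable_c4 above 1 N).
It fails at once if a bystander or the drag shoe is moved by more than 25 mm (distance of any of shoe, dish, lens_ring, mirror_mount, solvent, driver, lens_case, filter_box from where it was at the start of the episode above 0.025 m).
It also fails if it takes over 67 s, if anything falls off the work surface, if the arm or the gripper's body presses on something with over 40 N, if the wrist force passes 120 N, or if a joint passes its speed limit or range.

## Working session

There is one attempt and no reset: what is moved stays moved. The work goes in short steps, Python scripts to look and compute and a tool call to move; the robot and the scene stay as the last step left them, time stands still between calls to the robot, and variables do not carry over. Pictures are saved under pics/ and viewed, at most 10 in all, crops included, and the job is handed in when it is done.

Besides the shell and the picture viewer there is one more tool, called after ">>>" in YAML: its name, and indented under it one key for each argument. jog_arm: Moves the arm, as the interface text tells. Its arguments: {"type":"object","properties":{"rows":{"type":"array"},"hand":{"type":"number"},"squeeze":{"type":"number"}},"required":["rows"]}

```bash
ls; mkdir -p pics; python3 - <<'E'
from plant import robot, imaging
import cv2,numpy as np
for n in("top","side"):
    c=imaging.read_camera(n); cv2.imwrite(f"pics/{n}0.png",c["frame"][:,:,::-1]); print(n,c["vertical_fov"],c["cx"],c["cy"],np.round(c["R"],4).tolist(),np.round(c["t"],4).tolist())
a=[cv2.imread(f"pics/{n}0.png") for n in("top","side")]
s=robot.read_state();print(s)
E
```

```text
pics
top 49.93346725838724 259.79044566299706 186.76284158877155 [[0.022, -0.9997, -0.0052], [-0.9949, -0.0214, -0.0988], [0.0987, 0.0073, -0.9951]] [-0.0229, 0.5737, 1.3436]
side 50.88220174439722 260.16259556845506 187.97813522584585 [[0.9827, -0.1844, -0.0151], [-0.1021, -0.4727, -0.8753], [0.1543, 0.8617, -0.4834]] [-0.5672, 0.1705, 1.2804]
{'t': 0.1, 'q': array([-1.21336376e+00,  1.31068415e-01,  1.48920192e+00, -9.33517322e-06,
        1.52301268e+00, -8.54071985e-02]), 'dq': array([-0.00064866,  0.00053109, -0.00305428,  0.00026854,  0.00072784,
       -0.00031477]), 'joint_torque': array([ 1.72481516e-03, -5.61341822e+01, -4.93096769e+01,  7.71457865e-02,
        2.90920789e-02, -7.61172510e-05]), 'tool_pos': array([ 0.25693036, -0.54161628,  0.21768533]), 'orientation': array([-3.06326290e+00, -6.89574239e-01,  3.74343062e-04]), 'force': array([-0.70220125,  0.85123225,  0.24030708]), 'wrist_torque': array([-0.02108626,  0.00102972, -0.01809876]), 'gripper_force': 0.0, 'opening': 0.09270161169805084}
```

View pics/top0.png

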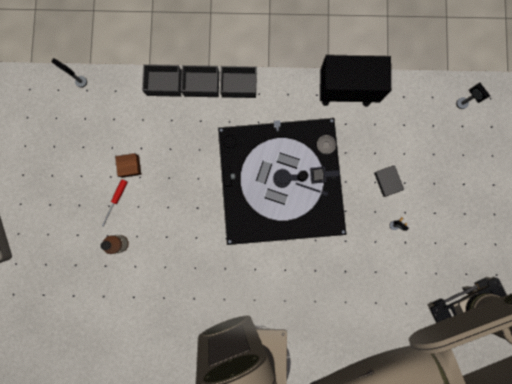

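View pics/side0.png

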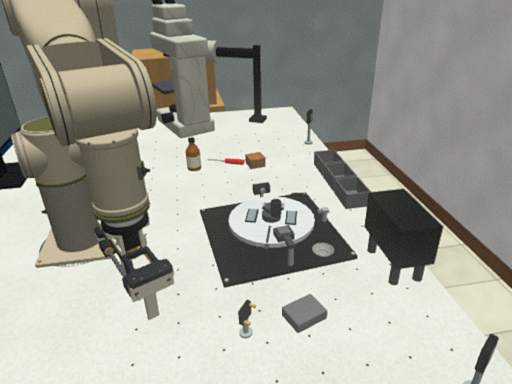

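The top view shows the stage centred near (282,180), the index post at (277,125), the shoe at (318,175) and the knob near (302,176). The pointer line runs towards (322,193). I'll zoom in and measure these.

```bash
cat > h.py <<'E'
import numpy as np,cv2
from plant import robot, imaging
def K(c):
    f=c["frame"].shape[0]/2/np.tan(np.radians(c["vertical_fov"])/2); return f
def ray(c,u,v,z):
    d=c["R"].T@np.array([(u-c["cx"])/K(c),(v-c["cy"])/K(c),1]); o=-c["R"].T@c["t"]
    return o+d*(z-o[2])/d[2]
def proj(c,X):
    p=c["R"]@np.asarray(X)+c["t"]; return K(c)*p[:2]/p[2]+[c["cx"],c["cy"]]
E
python3 - <<'E'
from h import *
c=imaging.read_camera("top"); s=imaging.read_camera("side")
g=cv2.cvtColor(c["frame"],cv2.COLOR_RGB2GRAY)
# board: dark big region
m=(g<60).astype(np.uint8); m[260:]=0
cs=cv2.findContours(m,cv2.RETR_EXTERNAL,cv2.CHAIN_APPROX_NONE)[0]
b=[x for x in cs if cv2.pointPolygonTest(x,(282,180),False)>=0][0]
box=cv2.boxPoints(cv2.minAreaRect(cv2.convexHull(b)))
ap=cv2.approxPolyDP(cv2.convexHull(b),8,True)[:,0]
W=[ray(c,*p,0.014) for p in ap]; print("corners",ap.tolist(),np.round(W,3).tolist(),np.round(np.mean(W,0),4))
# deck
inb=np.zeros_like(g);cv2.drawContours(inb,[cv2.convexHull(b)],-1,1,-1); inb=cv2.erode(inb,np.ones((9,9)))
d=((g>110)&(inb>0)).astype(np.uint8)
cs=cv2.findContours(d,cv2.RETR_EXTERNAL,cv2.CHAIN_APPROX_NONE)[0]
k=max(cs,key=cv2.contourArea); h=cv2.convexHull(k)
P=np.array([ray(c,*p,0.062)[:2] for p in h[:,0]]); (ce,r)=cv2.minEnclosingCircle(P.astype(np.float32)); print("deck",ce,r)
print("fit",cv2.fitEllipse(P.astype(np.float32)*1000))
cv2.imwrite("pics/t1.png",cv2.resize(c["frame"][105:255,205:355,::-1],(600,600),interpolation=cv2.INTER_CUBIC))
cv2.imwrite("pics/s1.png",cv2.resize(s["frame"][170:290,190:360,::-1],(680,480),interpolation=cv2.INTER_CUBIC))
E
```

```text
corners [[333, 121], [342, 234], [227, 243], [219, 131]] [[0.806, -0.255, 0.014], [0.424, -0.287, 0.014], [0.386, 0.094, 0.014], [0.763, 0.133, 0.014]] [ 0.5948 -0.0786  0.014 ]
deck (0.5997432470321655, -0.08136797696352005) 0.13471925258636475
fit ((599.7783203125, -80.93527221679688), (267.6700134277344, 268.64764404296875), 104.4647445678711)
```

View pics/t1.png

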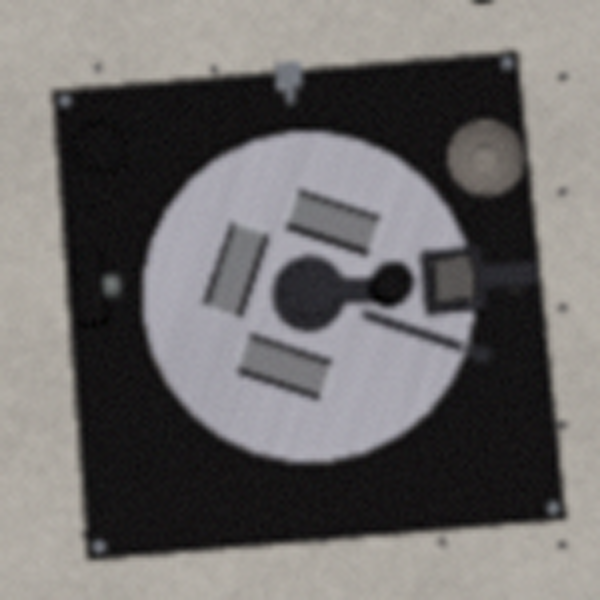

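View pics/s1.png

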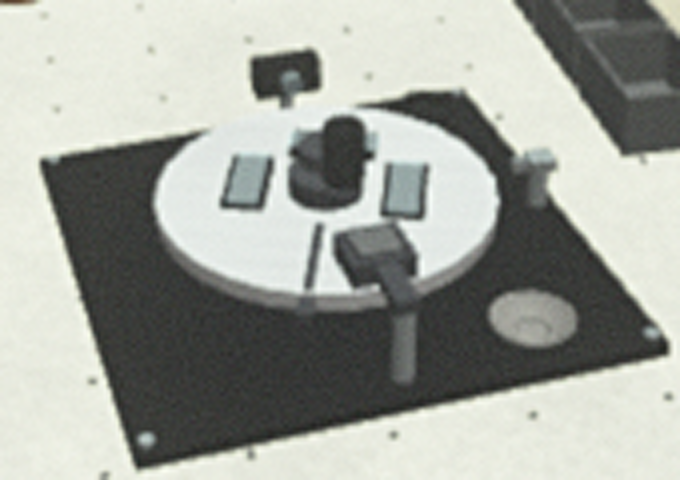

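The crop shows the hub at (308,293), knob top at (390,284), pointer end at about (483,354), post at (288,80) and corner screws at (65,101), (508,62), (553,507) and (98,546).

```bash
python3 - <<'E'
from h import *
from scipy.spatial.transform import Rotation as R
c=imaging.read_camera("top"); s=imaging.read_camera("side")
q=lambda x,y:(205+(x+.5)/4-.5,105+(y+.5)/4-.5)
q2=lambda x,y:(190+(x+.5)/4-.5,170+(y+.5)/4-.5)
S=[ray(c,*q(*p),.014) for p in((65,101),(508,62),(553,507),(98,546))]
print("screws mean",np.mean(S,0)); A=np.array([.5995,-.081])
d=S[0]-S[3];e=S[1]-S[2];print("yaw",np.arctan2(d[1],d[0]),np.arctan2(e[1],e[0]),np.linalg.norm(d),np.linalg.norm(e))
for n,p,z in(("post",(288,76),.06),("blade",(291,100),.06),("hub",(308,293),.105),("knob",(390,284),.158),("ptr",(484,354),.054),("lineout",(460,345),.062),("linein",(365,316),.062)):
    X=ray(c,*q(*p),z)[:2]; D=X-A; print(n,X.round(4),np.hypot(*D).round(4),np.arctan2(D[1],D[0]).round(3))
for n,p,z in(("knob",(344,126),.158),("hubS",(320,183),.105),("ptr",(307,303),.06)):
    X=ray(s,*q2(*p),z)[:2]; D=X-A; print("side",n,X.round(4),np.hypot(*D).round(4),np.arctan2(D[1],D[0]).round(3))
print(R.from_rotvec(robot.read_state()["orientation"]).as_matrix().round(4))
E
```

```text
screws mean [ 0.60028599 -0.08144248  0.014     ]
yaw 0.1039529545670012 0.10353872847258141 0.3776008670928108 0.37883625642266283
post [ 0.7814 -0.0615] 0.1829 0.107
blade [ 0.7612 -0.0644] 0.1626 0.102
hub [ 0.596 -0.079] 0.004 2.625
knob [ 0.5977 -0.1383] 0.0573 -1.603
ptr [ 0.5553 -0.2254] 0.151 -1.868
lineout [ 0.5615 -0.2047] 0.1294 -1.869
linein [ 0.5834 -0.1275] 0.0492 -1.903
side knob [ 0.5987 -0.1421] 0.0611 -1.585
side hubS [ 0.5826 -0.1327] 0.0544 -1.887
side ptr [ 0.5554 -0.2165] 0.1425 -1.885
[[ 9.036e-01  4.285e-01 -2.000e-04]
 [ 4.285e-01 -9.036e-01  6.000e-04]
 [ 0.000e+00 -6.000e-04 -1.000e+00]]
```

>>> jog_arm:
  rows:
    - [[0.2, -0.09, 0], [0, 0, 0.09]]
    - [[0.4, -0.18, 0], [0, 0, 0.18]]
    - [[0.6, -0.27, 0], [0, 0, 0.2819]]
    - [[0.8, -0.36, 0], [0, 0, 0.2819]]
    - [[0.9, -0.4, 0], [0, 0, 0.2819]]
  hand: -1
  squeeze: 20

```text
t: 0.8
tool_pos: [0.3874, -0.39, 0.2188]
orientation: [-3.141, -0.002, -0.001]
force: [-0.4, 0.3, 0.5]
opening: 0.0927
gripper_force: 0.0
```

>>> jog_arm:
  rows:
    - [[0.16, -0.18, 0], [0, 0, 0]]
    - [[0.32, -0.36, 0], [0, 0, 0]]
    - [[0.48, -0.54, 0], [0, 0, 0]]
    - [[0.64, -0.72, 0], [0, 0, 0]]
    - [[0.8, -0.9, 0], [0, 0, 0]]

```text
t: 1.3
tool_pos: [0.5465, -0.2111, 0.2188]
orientation: [3.141, -0.0, 0.001]
force: [1.6, -0.9, 0.7]
opening: 0.0931
gripper_force: 0.0
```

>>> jog_arm:
  rows:
    - [[0.09, -0.12, 0], [0, 0, 0]]
    - [[0.18, -0.24, 0], [0, 0, 0]]
    - [[0.265, -0.358, 0], [0, 0, 0]]
    - [[0.265, -0.358, 0], [0, 0, 0]]
    - [[0.265, -0.358, 0], [0, 0, 0]]

```text
t: 1.8
tool_pos: [0.5985, -0.1408, 0.2184]
orientation: [3.141, 0.002, -0.001]
force: [0.2, -0.0, -0.2]
opening: 0.0931
gripper_force: 0.0
```

```bash
python3 - <<'E'
from h import *
st=robot.read_state();print(st["t"],st["tool_pos"],st["orientation"],st["q"])
c=imaging.read_camera("top"); s=imaging.read_camera("side")
a=c["frame"][105:255,205:355,::-1]; b=s["frame"][120:270,190:340,::-1]
cv2.imwrite("pics/ts.png",np.hstack([cv2.resize(x,(400,400),interpolation=cv2.INTER_CUBIC) for x in(a,b)]))
E
```

```text
1.8 [ 0.59845883 -0.14075491  0.21836805] [ 3.14140958e+00  2.26887966e-03 -9.25291283e-04] [-3.14155509e-01  1.70752234e-01  1.44427159e+00 -3.55943043e-04
  1.52707256e+00  1.25521197e+00]
```

View pics/ts.png

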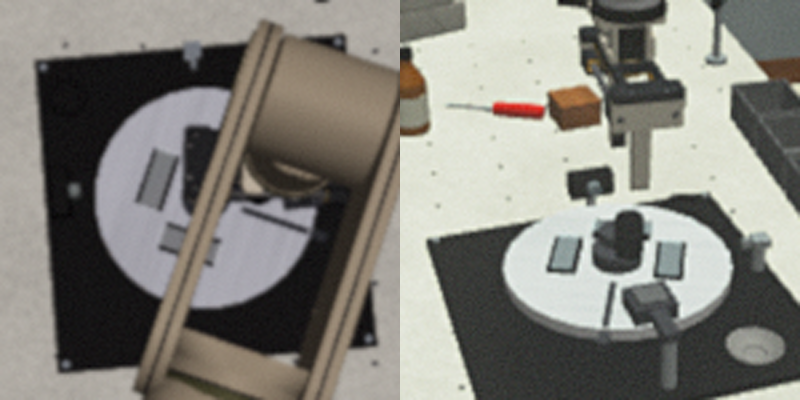

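The arm covers part of the deck in the top view. The side view stays clear, with the fingers lined up above the knob. Next I lower and grip.

>>> jog_arm:
  rows:
    - [[0, 0, 0.1], [0, 0, 0]]
    - [[0, 0, 0.25], [0, 0, 0]]
    - [[0, 0, 0.4], [0, 0, 0]]
    - [[0, 0, 0.485], [0, 0, 0]]
    - [[0, 0, 0.485], [0, 0, 0]]

```text
t: 2.4
tool_pos: [0.5959, -0.1413, 0.1184]
orientation: [-3.14, 0.002, 0.008]
force: [-0.3, -0.3, 0.3]
opening: 0.093
gripper_force: 0.0
```

>>> jog_arm:
  rows:
    - [[0, 0, 0], [0, 0, 0]]
    - [[0, 0, 0], [0, 0, 0]]
    - [[0, 0, 0], [0, 0, 0]]
    - [[0, 0, 0], [0, 0, 0]]
    - [[0, 0, 0], [0, 0, 0]]
  hand: 1
  squeeze: 20

```text
t: 2.9
tool_pos: [0.5989, -0.1412, 0.1224]
orientation: [3.141, 0.0, 0.002]
force: [-1.0, 0.4, 0.3]
opening: 0.0575
gripper_force: 0.0
```

>>> jog_arm:
  rows:
    - [[0, 0, 0], [0, 0, 0]]
    - [[0, 0, 0], [0, 0, 0]]
    - [[0, 0, 0], [0, 0, 0]]
    - [[0, 0, 0], [0, 0, 0]]
    - [[0, 0, 0], [0, 0, 0]]

```text
t: 3.4
tool_pos: [0.5985, -0.1414, 0.1216]
orientation: [3.141, -0.0, 0.0]
force: [0.0, -2.1, 0.7]
opening: 0.0319
gripper_force: 20.0
```

```bash
python3 - <<'E'
from h import *
st=robot.read_state();print(st["t"],st["tool_pos"],st["orientation"],st["force"],st["opening"],st["gripper_force"])
s=imaging.read_camera("side");c=imaging.read_camera("top")
cv2.imwrite("pics/g.png",np.hstack([cv2.resize(x,(400,400),interpolation=cv2.INTER_CUBIC) for x in(c["frame"][105:255,205:355,::-1],s["frame"][140:290,200:350,::-1])]))
E
```

```text
3.4 [ 0.59846476 -0.14139391  0.12163437] [ 3.14123884e+00 -2.16089301e-04  5.90324050e-06] [ 0.03994524 -2.07007448  0.74107137] 0.03190006060804349 19.999144971370697
```

View pics/g.png

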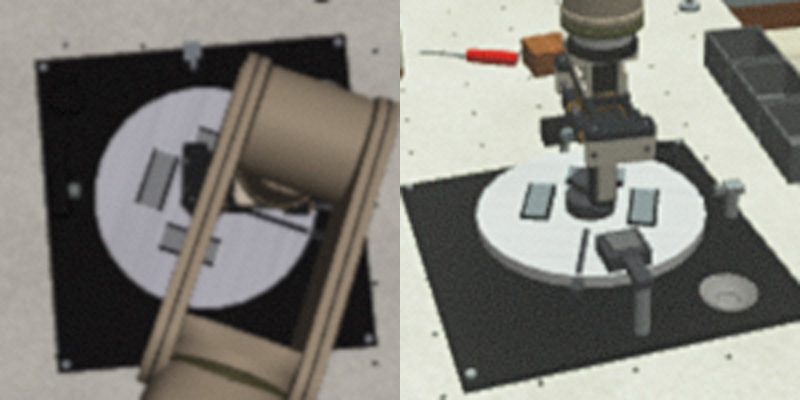

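The knob is gripped (opening 31.9 mm, 20 N). Now I'll write the deck angle finder and the circle planner.

```bash
cat > look.py <<'E'
from h import *
import json,sys
A=np.array([.600,-.081]); YAW=.104
def blobs(c):
    """slides / line on the deck: (kind, turntable angle mod 2pi or mod pi/2, radius)"""
    g=cv2.cvtColor(c["frame"],cv2.COLOR_RGB2HSV)[:,:,2]
    v,u=np.mgrid[:384,:512]; d=np.stack([(u-c["cx"])/K(c),(v-c["cy"])/K(c),np.ones(u.shape)],-1)@c["R"]
    o=-c["R"].T@c["t"]; P=(o+d*((.067-o[2])/d[...,2])[...,None])[...,:2]-A
    r=np.hypot(P[...,0],P[...,1]); ok=(r<.125)&(r>.04)
    med=np.median(g[ok&(g>140)]); m=(ok&(g<med-25)).astype(np.uint8)
    n,L=cv2.connectedComponents(m); out=[]
    for i in range(1,n):
        p=P[L==i]
        if len(p)<12: continue
        (ce,sz,_)=cv2.minAreaRect((p*1000).astype(np.float32)); a,b=sorted(sz); w=np.array(ce)/1000; rr=np.hypot(*w)
        th=(np.arctan2(w[1],w[0])-YAW)%(2*np.pi)
        k="slide" if 45<b<70 and 18<a<36 and .054<rr<.076 else "line" if b>50 and a<14 and .07<rr<.1 else None
        if k: out.append((k,round(float(th),3),round(float(rr),3)))
    return out
def look(names):
    for n in names:
        t=robot.read_state()["t"]; print(n,round(t,2),blobs(imaging.read_camera(n)))
def plan(speeds):
    """speeds: crank rad/s for each row; prints calls of 5 rows from the commanded pose in cmd.json"""
    p=np.array(json.load(open("cmd.json"))); ph=np.arctan2(*(p-A)[::-1]); 
    for i in range(0,len(speeds),5):
        rows=[];b=p.copy()
        for w in speeds[i:i+5]:
            ph+=w*.1; x=A+.06*np.array([np.cos(ph),np.sin(ph)])-b; s=np.round([x[0]/.2,-x[1]/.2],3)
            rows.append([[float(s[0]),float(s[1]),0],[0,0,0]]); p=b+s*[.2,-.2]
        print(json.dumps(rows))
    json.dump(p.tolist(),open("cmd.json","w"))
def st():
    s=robot.read_state(); p=s["tool_pos"][:2]; print("t",s["t"],"tool",s["tool_pos"].round(4),"F",s["force"].round(1),"r",np.hypot(*(p-A)).round(4),"grip",round(s["opening"],4))
E
echo '[0.5985,-0.141]'>cmd.json
python3 - <<'E'
from look import *
look(["side","top"]); st()
plan([.5,1.0,1.5,2,2.2]+[2.2]*15)
E
```

```text
side 3.5 [('line', 4.281, 0.086)]
top 3.55 []
t 3.6 tool [ 0.5985 -0.1414  0.1216] F [ 0.5 -2.6 -0.3] r 0.0604 grip 0.0319
[[[0.015, -0.0, 0], [0, 0, 0]], [[0.045, -0.002, 0], [0, 0, 0]], [[0.089, -0.011, 0], [0, 0, 0]], [[0.145, -0.033, 0], [0, 0, 0]], [[0.2, -0.07, 0], [0, 0, 0]]]
[[[0.045, -0.047, 0], [0, 0, 0]], [[0.079, -0.103, 0], [0, 0, 0]], [[0.101, -0.166, 0], [0, 0, 0]], [[0.107, -0.231, 0], [0, 0, 0]], [[0.1, -0.297, 0], [0, 0, 0]]]
[[[-0.022, -0.062, 0], [0, 0, 0]], [[-0.056, -0.118, 0], [0, 0, 0]], [[-0.102, -0.165, 0], [0, 0, 0]], [[-0.158, -0.201, 0], [0, 0, 0]], [[-0.219, -0.224, 0], [0, 0, 0]]]
[[[-0.066, -0.009, 0], [0, 0, 0]], [[-0.131, -0.003, 0], [0, 0, 0]], [[-0.194, 0.016, 0], [0, 0, 0]], [[-0.251, 0.049, 0], [0, 0, 0]], [[-0.3, 0.094, 0], [0, 0, 0]]]
```

```bash
python3 - <<'E'
import re
s=open("look.py").read()
s=s.replace('        k="slide"','        if DBG: print(len(p),round(a),round(b),round(float(rr),3),round(float(th),2))\n        k="slide"').replace("YAW=.104","YAW=.104; DBG=0")
open("look.py","w").write(s)
import look as l
l.DBG=1; l.look(["side","top"])
for n in("side","top"):
    c=l.imaging.read_camera(n);g=c["frame"].max(2)
    for a in (0,90,180,270):
        th=4.29+a*l.np.pi/180+l.YAW
        print(n,a,[int(g[tuple(l.proj(c,[*(l.A+r*l.np.array([l.np.cos(th),l.np.sin(th)])),.067])[::-1].round().astype(int))]) for r in(.045,.05,.055,.06,.065,.07,.075,.08,.09,.1,.11)])
E
```

```text
281 78 111 0.073 1.11
170 38 82 0.064 2.73
433 66 165 0.058 5.18
50 10 72 0.086 4.28
side 3.6 [('line', 4.282, 0.086)]
1522 151 210 0.052 5.66
339 69 91 0.079 2.73
top 3.65 []
side 0 [233, 190, 129, 119, 82, 77, 87, 95, 82, 88, 103]
side 90 [90, 159, 156, 161, 158, 138, 151, 234, 225, 225, 226]
side 180 [61, 59, 91, 94, 94, 94, 95, 94, 112, 124, 126]
side 270 [235, 63, 160, 156, 159, 158, 155, 109, 228, 226, 223]
top 0 [29, 34, 48, 49, 64, 66, 65, 70, 70, 66, 68]
top 90 [146, 148, 147, 147, 148, 145, 146, 145, 147, 145, 145]
top 180 [124, 88, 122, 125, 121, 115, 80, 149, 172, 174, 177]
top 270 [149, 144, 150, 148, 147, 151, 151, 149, 149, 149, 147]
```

```bash
python3 - <<'E'
s=open("look.py").read()
a=s.index("    r=np.hypot(P[...,0]"); b=s.index("def look(")
s=s[:a]+'''    r=np.hypot(P[...,0],P[...,1]); med=np.median(g[(r<.12)&(g>140)]); T=np.arctan2(P[...,1],P[...,0])-YAW; out=[]
    for k,lo,hi,e0,e1 in(("slide",.051,.08,.7,1.25),("line",.086,.115,.02,.14)):
        n,L=cv2.connectedComponents(((r>lo)&(r<hi)&(g<med-25)).astype(np.uint8))
        for i in range(1,n):
            q=L==i
            if q.sum()<10: continue
            c0=np.angle(np.exp(1j*T[q]).mean()); dd=np.angle(np.exp(1j*(T[q]-c0))); ex=np.ptp(dd)
            if DBG: print(k,q.sum(),round(c0%6.283,2),round(ex,2),round(r[q].mean(),3))
            if e0<ex<e1 and np.ptp(r[q])>.75*(hi-lo): out.append((k,round(float((c0+(dd.max()+dd.min())/2)%(2*np.pi)),3),round(float(ex),2)))
    return out
'''+s[b:]
open("look.py","w").write(s)
import look as l
l.DBG=1; l.look(["side","top"])
E
```

```text
slide 103 1.2 1.41 0.065
slide 129 2.75 1.36 0.067
slide 206 5.51 2.2 0.067
slide 16 4.28 0.16 0.065
line 82 1.12 0.79 0.101
line 125 4.76 0.69 0.101
line 21 4.28 0.1 0.1
side 3.8 [('line', 4.287, 0.1)]
slide 611 6.0 3.94 0.066
slide 176 2.71 1.29 0.065
line 426 5.18 1.6 0.101
line 30 4.29 0.1 0.101
line 15 2.67 0.05 0.101
line 34 2.8 0.12 0.1
top 3.85 [('line', 4.292, 0.1), ('line', 2.67, 0.05), ('line', 2.802, 0.12)]
```

```bash
sed -i 's/.7,1.25),("line",.086,.115/1.0,1.6),("line",.096,.118/' look.py; python3 - <<'E'
from look import *
look(["side","top"])
E
```

```text
side 3.9 [('slide', 1.184, 1.41), ('slide', 2.728, 1.33), ('line', 4.284, 0.08)]
top 3.95 [('slide', 2.729, 1.29), ('line', 4.29, 0.1), ('line', 2.672, 0.06), ('line', 2.808, 0.13)]
```

>>> jog_arm:
  rows:
    - [[0.015, 0, 0], [0, 0, 0]]
    - [[0.045, -0.002, 0], [0, 0, 0]]
    - [[0.089, -0.011, 0], [0, 0, 0]]
    - [[0.145, -0.033, 0], [0, 0, 0]]
    - [[0.2, -0.07, 0], [0, 0, 0]]

```text
t: 4.5
tool_pos: [0.6387, -0.1256, 0.1214]
orientation: [-3.14, -0.0, 0.003]
force: [-7.6, 5.9, 4.2]
opening: 0.0318
gripper_force: 20.0
```

>>> jog_arm:
  rows:
    - [[0.045, -0.047, 0], [0, 0, 0]]
    - [[0.079, -0.103, 0], [0, 0, 0]]
    - [[0.101, -0.166, 0], [0, 0, 0]]
    - [[0.107, -0.231, 0], [0, 0, 0]]
    - [[0.1, -0.297, 0], [0, 0, 0]]

```text
t: 5.0
tool_pos: [0.6566, -0.067, 0.1212]
orientation: [3.141, 0.0, -0.009]
force: [-17.2, -5.7, 9.1]
opening: 0.0319
gripper_force: 20.0
```

```bash
python3 - <<'E'
from look import *
st(); look(["side"])
E
```

```text
t 5.0 tool [ 0.6566 -0.067   0.1212] F [-17.2  -5.7   9.1] r 0.0583 grip 0.0319
side 5.0 [('slide', 3.1, 1.36)]
```

>>> jog_arm:
  rows:
    - [[-0.022, -0.062, 0], [0, 0, 0]]
    - [[-0.056, -0.118, 0], [0, 0, 0]]
    - [[-0.102, -0.165, 0], [0, 0, 0]]
    - [[-0.158, -0.201, 0], [0, 0, 0]]
    - [[-0.219, -0.224, 0], [0, 0, 0]]

```text
t: 5.55
tool_pos: [0.6146, -0.0236, 0.1215]
orientation: [3.139, -0.0, -0.001]
force: [-1.7, -10.3, -0.3]
opening: 0.0315
gripper_force: 20.0
```

```bash
python3 - <<'E'
from look import *
st(); look(["side"])
E
```

```text
t 5.55 tool [ 0.6146 -0.0236  0.1215] F [ -1.7 -10.3  -0.3] r 0.0593 grip 0.0315
side 5.55 []
```

>>> jog_arm:
  rows:
    - [[-0.066, -0.009, 0], [0, 0, 0]]
    - [[-0.131, -0.003, 0], [0, 0, 0]]
    - [[-0.194, 0.016, 0], [0, 0, 0]]
    - [[-0.251, 0.049, 0], [0, 0, 0]]
    - [[-0.3, 0.094, 0], [0, 0, 0]]

```text
t: 6.1
tool_pos: [0.5544, -0.04, 0.1216]
orientation: [-3.139, -0.002, 0.001]
force: [-1.4, 3.0, 1.4]
opening: 0.0316
gripper_force: 20.0
```

```bash
python3 - <<'E'
from look import *
st(); look(["side","top"]); st()
plan([2.2]*20)
E
```

```text
t 6.1 tool [ 0.5544 -0.04    0.1216] F [-1.4  3.   1.4] r 0.0613 grip 0.0316
side 6.1 [('line', 5.48, 0.12)]
top 6.15 []
t 6.2 tool [ 0.5535 -0.0412  0.1216] F [-5.5  4.1  2.4] r 0.0612 grip 0.0316
[[[-0.037, 0.054, 0], [0, 0, 0]], [[-0.062, 0.115, 0], [0, 0, 0]], [[-0.073, 0.18, 0], [0, 0, 0]], [[-0.069, 0.246, 0], [0, 0, 0]], [[-0.052, 0.309, 0], [0, 0, 0]]]
[[[0.032, 0.058, 0], [0, 0, 0]], [[0.075, 0.108, 0], [0, 0, 0]], [[0.128, 0.147, 0], [0, 0, 0]], [[0.188, 0.174, 0], [0, 0, 0]], [[0.253, 0.187, 0], [0, 0, 0]]]
[[[0.065, -0.002, 0], [0, 0, 0]], [[0.129, -0.018, 0], [0, 0, 0]], [[0.188, -0.047, 0], [0, 0, 0]], [[0.239, -0.089, 0], [0, 0, 0]], [[0.28, -0.14, 0], [0, 0, 0]]]
[[[0.029, -0.06, 0], [0, 0, 0]], [[0.043, -0.124, 0], [0, 0, 0]], [[0.044, -0.19, 0], [0, 0, 0]], [[0.03, -0.254, 0], [0, 0, 0]], [[0.002, -0.314, 0], [0, 0, 0]]]
```

>>> jog_arm:
  rows:
    - [[-0.037, 0.054, 0], [0, 0, 0]]
    - [[-0.062, 0.115, 0], [0, 0, 0]]
    - [[-0.073, 0.18, 0], [0, 0, 0]]
    - [[-0.069, 0.246, 0], [0, 0, 0]]
    - [[-0.052, 0.309, 0], [0, 0, 0]]

```text
t: 6.7
tool_pos: [0.5424, -0.104, 0.1215]
orientation: [3.141, 0.0, -0.008]
force: [-7.0, -2.4, 5.1]
opening: 0.0316
gripper_force: 20.0
```

>>> jog_arm:
  rows:
    - [[0.032, 0.058, 0], [0, 0, 0]]
    - [[0.075, 0.108, 0], [0, 0, 0]]
    - [[0.128, 0.147, 0], [0, 0, 0]]
    - [[0.188, 0.174, 0], [0, 0, 0]]
    - [[0.253, 0.187, 0], [0, 0, 0]]

```text
t: 7.2
tool_pos: [0.5956, -0.1415, 0.1216]
orientation: [3.142, -0.001, -0.0]
force: [-0.5, 3.2, 1.1]
opening: 0.0321
gripper_force: 20.0
```

```bash
python3 - <<'E'
from look import *
st(); look(["side","top"])
E
```

```text
t 7.2 tool [ 0.5956 -0.1415  0.1216] F [-0.5  3.2  1.1] r 0.0607 grip 0.0321
side 7.2 [('slide', 4.983, 1.36), ('line', 0.219, 0.11)]
top 7.25 [('slide', 1.879, 1.26), ('line', 0.298, 0.11)]
```

>>> jog_arm:
  rows:
    - [[0.065, -0.002, 0], [0, 0, 0]]
    - [[0.129, -0.018, 0], [0, 0, 0]]
    - [[0.188, -0.047, 0], [0, 0, 0]]
    - [[0.239, -0.089, 0], [0, 0, 0]]
    - [[0.28, -0.14, 0], [0, 0, 0]]

```text
t: 7.8
tool_pos: [0.6501, -0.1115, 0.1214]
orientation: [-3.14, -0.0, 0.004]
force: [-10.8, 4.8, 6.5]
opening: 0.0314
gripper_force: 20.0
```

```bash
python3 - <<'E'
from look import *
st(); look(["side"])
E
```

```text
t 7.8 tool [ 0.6501 -0.1115  0.1214] F [-10.8   4.8   6.5] r 0.0587 grip 0.0314
side 7.8 []
```

>>> jog_arm:
  rows:
    - [[0.029, -0.06, 0], [0, 0, 0]]
    - [[0.043, -0.124, 0], [0, 0, 0]]
    - [[0.044, -0.19, 0], [0, 0, 0]]
    - [[0.03, -0.254, 0], [0, 0, 0]]
    - [[0.002, -0.314, 0], [0, 0, 0]]

```text
t: 8.35
tool_pos: [0.6496, -0.0504, 0.1214]
orientation: [3.139, 0.0, -0.006]
force: [-10.5, -7.8, 3.7]
opening: 0.0317
gripper_force: 20.0
```

```bash
python3 - <<'E'
from look import *
st(); look(["side","top"]); st()
E
```

```text
t 8.35 tool [ 0.6496 -0.0504  0.1214] F [-10.5  -7.8   3.7] r 0.0583 grip 0.0317
side 8.35 [('slide', 1.298, 1.08), ('slide', 2.832, 1.41)]
top 8.4 []
t 8.45 tool [ 0.649  -0.0496  0.1214] F [-9.8 -4.3  3.1] r 0.0582 grip 0.0316
```

```bash
sed -i 's/def plan(speeds):/C=np.array([.599,-.081])\ndef plan(speeds):/; s/(p-A)\[::-1\]/(p-C)[::-1]/; s/x=A+.06/x=C+.06/' look.py
cat > sim.py <<'E'
import numpy as np
from scipy.optimize import least_squares
# crank speed segments (t_end, speed) from t=4.0; deck angle observations (t, theta)
seg=[(4.1,.5),(4.2,1),(4.3,1.5),(4.4,2),(5.0,2.2),(5.05,0),(5.55,2.2),(5.6,0),(6.1,2.2),(6.2,0),(7.2,2.2),(7.3,0),(7.8,2.2),(7.85,0),(8.35,2.2),(8.45,0)]
obs=[(5.0,4.51),(6.1,5.48),(7.2,6.52),(8.35,7.55)]
def sim(I,Tf,seg,t=4.0,th=4.285,w=0.,dt=.005):
    out=[(t,th,w)]
    for te,Om in seg:
        while t<te-1e-6:
            d=.06*(Om-w)-.015*w
            if abs(w)<1e-3 and abs(d)<=Tf: w=0.
            else:
                s=np.sign(w) if abs(w)>=1e-3 else np.sign(d); wn=w+dt*(d-Tf*s)/I; w=0. if wn*w<0 else wn
            th+=w*dt; t+=dt; out.append((t,th,w))
    return np.array(out)
def fit(seg,obs):
    o=np.array(obs)
    f=lambda p:np.r_[np.interp(o[:,0],*sim(p[0],p[1],seg)[:,:2].T)-o[:,1],(p[0]-.058)/.01*.03]
    return least_squares(f,[.058,.05],bounds=([.04,.02],[.076,.08]),diff_step=.02)
E
python3 - <<'E'
from sim import *
r=fit(seg,obs);print(r.x,r.fun)
s=sim(*r.x,seg);print(s[-1], [np.interp(t,s[:,0],s[:,2]).round(2) for t in(5,6,7,8)])
f=sim(*r.x,seg+[(8.95,3.0),(9.95,2.5),(10.05,0),(12,2.5)]);print([np.interp(t,f[:,0],f[:,2]).round(2) for t in(8.7,9,9.5,9.9,10.05,11,12)])
from look import *
plan([2.6,2.8,3,3,3]+[2.5]*10)
E
```

```text
[0.06155425 0.04569471] [ 0.07989572 -0.00843056 -0.03400178  0.01757329  0.01066275]
[8.45       7.65862474 0.82390935] [np.float64(0.69), np.float64(0.92), np.float64(1.01), np.float64(0.94)]
[np.float64(1.08), np.float64(1.27), np.float64(1.33), np.float64(1.35), np.float64(1.13), np.float64(1.31), np.float64(1.37)]
[[[-0.051, -0.059, 0], [0, 0, 0]], [[-0.119, -0.109, 0], [0, 0, 0]], [[-0.203, -0.139, 0], [0, 0, 0]], [[-0.293, -0.143, 0], [0, 0, 0]], [[-0.38, -0.121, 0], [0, 0, 0]]]
[[[-0.064, 0.038, 0], [0, 0, 0]], [[-0.117, 0.091, 0], [0, 0, 0]], [[-0.156, 0.155, 0], [0, 0, 0]], [[-0.177, 0.226, 0], [0, 0, 0]], [[-0.18, 0.301, 0], [0, 0, 0]]]
[[[0.015, 0.073, 0], [0, 0, 0]], [[0.048, 0.14, 0], [0, 0, 0]], [[0.097, 0.197, 0], [0, 0, 0]], [[0.158, 0.24, 0], [0, 0, 0]], [[0.228, 0.267, 0], [0, 0, 0]]]
```

>>> jog_arm:
  rows:
    - [[-0.051, -0.059, 0], [0, 0, 0]]
    - [[-0.119, -0.109, 0], [0, 0, 0]]
    - [[-0.203, -0.139, 0], [0, 0, 0]]
    - [[-0.293, -0.143, 0], [0, 0, 0]]
    - [[-0.38, -0.121, 0], [0, 0, 0]]

```text
t: 8.95
tool_pos: [0.5751, -0.0256, 0.1216]
orientation: [3.141, 0.001, 0.002]
force: [4.1, -8.6, -3.8]
opening: 0.0318
gripper_force: 20.0
```

>>> jog_arm:
  rows:
    - [[-0.064, 0.038, 0], [0, 0, 0]]
    - [[-0.117, 0.091, 0], [0, 0, 0]]
    - [[-0.156, 0.155, 0], [0, 0, 0]]
    - [[-0.177, 0.226, 0], [0, 0, 0]]
    - [[-0.18, 0.301, 0], [0, 0, 0]]

```text
t: 9.45
tool_pos: [0.5381, -0.0871, 0.1216]
orientation: [-3.141, -0.0, 0.003]
force: [0.2, 1.7, -0.3]
opening: 0.0316
gripper_force: 20.0
```

>>> jog_arm:
  rows:
    - [[0.015, 0.073, 0], [0, 0, 0]]
    - [[0.048, 0.14, 0], [0, 0, 0]]
    - [[0.097, 0.197, 0], [0, 0, 0]]
    - [[0.158, 0.24, 0], [0, 0, 0]]
    - [[0.228, 0.267, 0], [0, 0, 0]]

```text
t: 9.95
tool_pos: [0.5859, -0.1405, 0.1215]
orientation: [-3.141, 0.001, -0.001]
force: [0.3, 9.3, 2.2]
opening: 0.0318
gripper_force: 20.0
```

```bash
python3 - <<'E'
from look import *
st(); look(["side"]); st()
plan([2.45]*15)
E
```

```text
t 9.95 tool [ 0.5859 -0.1405  0.1215] F [0.3 9.3 2.2] r 0.0611 grip 0.0318
side 9.95 [('slide', 1.557, 1.39), ('slide', 6.234, 1.52), ('slide', 4.623, 1.34), ('line', 3.137, 0.13)]
t 10.0 tool [ 0.5878 -0.1407  0.1217] F [-0.6  1.4 -2.3] r 0.0609 grip 0.0322
[[[0.073, 0.008, 0], [0, 0, 0]], [[0.146, -0.002, 0], [0, 0, 0]], [[0.214, -0.028, 0], [0, 0, 0]], [[0.273, -0.071, 0], [0, 0, 0]], [[0.321, -0.127, 0], [0, 0, 0]]]
[[[0.033, -0.066, 0], [0, 0, 0]], [[0.048, -0.137, 0], [0, 0, 0]], [[0.046, -0.211, 0], [0, 0, 0]], [[0.026, -0.281, 0], [0, 0, 0]], [[-0.01, -0.345, 0], [0, 0, 0]]]
[[[-0.051, -0.053, 0], [0, 0, 0]], [[-0.113, -0.092, 0], [0, 0, 0]], [[-0.183, -0.114, 0], [0, 0, 0]], [[-0.256, -0.12, 0], [0, 0, 0]], [[-0.328, -0.107, 0], [0, 0, 0]]]
```

>>> jog_arm:
  rows:
    - [[0.073, 0.008, 0], [0, 0, 0]]
    - [[0.146, -0.002, 0], [0, 0, 0]]
    - [[0.214, -0.028, 0], [0, 0, 0]]
    - [[0.273, -0.071, 0], [0, 0, 0]]
    - [[0.321, -0.127, 0], [0, 0, 0]]

```text
t: 10.5
tool_pos: [0.6489, -0.1137, 0.1213]
orientation: [-3.14, 0.0, 0.004]
force: [-11.8, 7.0, 7.3]
opening: 0.0316
gripper_force: 20.0
```

>>> jog_arm:
  rows:
    - [[0.033, -0.066, 0], [0, 0, 0]]
    - [[0.048, -0.137, 0], [0, 0, 0]]
    - [[0.046, -0.211, 0], [0, 0, 0]]
    - [[0.026, -0.281, 0], [0, 0, 0]]
    - [[-0.01, -0.345, 0], [0, 0, 0]]

```text
t: 11.0
tool_pos: [0.647, -0.0466, 0.1214]
orientation: [3.14, -0.001, -0.002]
force: [-7.6, -6.1, 3.4]
opening: 0.0316
gripper_force: 20.0
```

>>> jog_arm:
  rows:
    - [[-0.051, -0.053, 0], [0, 0, 0]]
    - [[-0.113, -0.092, 0], [0, 0, 0]]
    - [[-0.183, -0.114, 0], [0, 0, 0]]
    - [[-0.256, -0.12, 0], [0, 0, 0]]
    - [[-0.328, -0.107, 0], [0, 0, 0]]

```text
t: 11.5
tool_pos: [0.5821, -0.0235, 0.1216]
orientation: [-3.141, -0.001, -0.002]
force: [0.3, 0.4, -0.6]
opening: 0.0316
gripper_force: 20.0
```

```bash
python3 - <<'E'
from look import *
st(); look(["side"]); st()
from sim import *
seg+=[(8.55,2.6),(8.65,2.8),(8.95,3),(9.95,2.5),(10,0),(11.5,2.45),(11.55,0)]
r=fit(seg,obs+[(9.95,9.385)]);s=sim(*r.x,seg);print(r.x,r.fun,s[-1],[np.interp(t,s[:,0],s[:,2]).round(2) for t in(9,9.5,9.95,10.05,11)],"pred11.5",np.interp(11.5,s[:,0],s[:,1])%6.283)
E
```

```text
t 11.5 tool [ 0.5821 -0.0235  0.1216] F [ 0.3  0.4 -0.6] r 0.0602 grip 0.0316
side 11.5 []
t 11.55 tool [ 0.5803 -0.0241  0.1215] F [-1.2  4.1  4.9] r 0.0602 grip 0.0315
[0.05765999 0.04751617] [ 0.08566873 -0.00328144 -0.04470443 -0.01842319  0.02783373 -0.00102004] [11.55       11.44689487  1.18639101] [np.float64(1.23), np.float64(1.3), np.float64(1.33), np.float64(1.21), np.float64(1.29)] pred11.5 5.10184739830365
```

```bash
python3 - <<'E'
from look import *
plan([2.4]*20)
E
```

```text
[[[-0.066, 0.029, 0], [0, 0, 0]], [[-0.123, 0.073, 0], [0, 0, 0]], [[-0.167, 0.129, 0], [0, 0, 0]], [[-0.198, 0.194, 0], [0, 0, 0]], [[-0.212, 0.265, 0], [0, 0, 0]]]
[[[0.004, 0.071, 0], [0, 0, 0]], [[0.024, 0.14, 0], [0, 0, 0]], [[0.06, 0.202, 0], [0, 0, 0]], [[0.11, 0.254, 0], [0, 0, 0]], [[0.17, 0.293, 0], [0, 0, 0]]]
[[[0.068, 0.023, 0], [0, 0, 0]], [[0.14, 0.029, 0], [0, 0, 0]], [[0.211, 0.018, 0], [0, 0, 0]], [[0.277, -0.01, 0], [0, 0, 0]], [[0.335, -0.052, 0], [0, 0, 0]]]
[[[0.046, -0.055, 0], [0, 0, 0]], [[0.078, -0.12, 0], [0, 0, 0]], [[0.093, -0.19, 0], [0, 0, 0]], [[0.091, -0.262, 0], [0, 0, 0]], [[0.073, -0.331, 0], [0, 0, 0]]]
```

>>> jog_arm:
  rows:
    - [[-0.066, 0.029, 0], [0, 0, 0]]
    - [[-0.123, 0.073, 0], [0, 0, 0]]
    - [[-0.167, 0.129, 0], [0, 0, 0]]
    - [[-0.198, 0.194, 0], [0, 0, 0]]
    - [[-0.212, 0.265, 0], [0, 0, 0]]

```text
t: 12.05
tool_pos: [0.538, -0.0771, 0.1215]
orientation: [-3.141, -0.0, 0.005]
force: [-5.0, 1.2, 3.0]
opening: 0.0316
gripper_force: 20.0
```

>>> jog_arm:
  rows:
    - [[0.004, 0.071, 0], [0, 0, 0]]
    - [[0.024, 0.14, 0], [0, 0, 0]]
    - [[0.06, 0.202, 0], [0, 0, 0]]
    - [[0.11, 0.254, 0], [0, 0, 0]]
    - [[0.17, 0.293, 0], [0, 0, 0]]

```text
t: 12.55
tool_pos: [0.5741, -0.1368, 0.1216]
orientation: [-3.141, 0.002, -0.001]
force: [1.0, 6.3, 0.0]
opening: 0.0316
gripper_force: 20.0
```

```bash
python3 - <<'E'
from look import *
st(); look(["side"])
E
```

```text
t 12.55 tool [ 0.5741 -0.1368  0.1216] F [1.  6.3 0. ] r 0.0615 grip 0.0316
side 12.55 [('slide', 1.541, 1.36), ('slide', 3.033, 1.4), ('slide', 4.641, 1.38), ('line', 6.165, 0.14)]
```

>>> jog_arm:
  rows:
    - [[0.068, 0.023, 0], [0, 0, 0]]
    - [[0.14, 0.029, 0], [0, 0, 0]]
    - [[0.211, 0.018, 0], [0, 0, 0]]
    - [[0.277, -0.01, 0], [0, 0, 0]]
    - [[0.335, -0.052, 0], [0, 0, 0]]

```text
t: 13.1
tool_pos: [0.6404, -0.1243, 0.1213]
orientation: [-3.139, 0.0, 0.003]
force: [-9.1, 8.3, 6.5]
opening: 0.0315
gripper_force: 20.0
```

>>> jog_arm:
  rows:
    - [[0.046, -0.055, 0], [0, 0, 0]]
    - [[0.078, -0.12, 0], [0, 0, 0]]
    - [[0.093, -0.19, 0], [0, 0, 0]]
    - [[0.091, -0.262, 0], [0, 0, 0]]
    - [[0.073, -0.331, 0], [0, 0, 0]]

```text
t: 13.6
tool_pos: [0.6542, -0.0598, 0.1214]
orientation: [3.14, -0.001, -0.004]
force: [-11.7, -5.7, 4.4]
opening: 0.0315
gripper_force: 20.0
```

```bash
python3 - <<'E'
from look import *
st(); look(["side"]); st()
plan([2.4]*20)
E
```

```text
t 13.6 tool [ 0.6542 -0.0598  0.1214] F [-11.7  -5.7   4.4] r 0.0582 grip 0.0315
side 13.6 [('slide', 1.24, 1.2), ('slide', 2.713, 1.36)]
t 13.65 tool [ 0.6533 -0.0578  0.1212] F [-9.6 -1.1  9.3] r 0.0581 grip 0.0315
[[[-0.035, -0.063, 0], [0, 0, 0]], [[-0.083, -0.116, 0], [0, 0, 0]], [[-0.143, -0.156, 0], [0, 0, 0]], [[-0.211, -0.18, 0], [0, 0, 0]], [[-0.282, -0.188, 0], [0, 0, 0]]]
[[[-0.071, 0.009, 0], [0, 0, 0]], [[-0.138, 0.036, 0], [0, 0, 0]], [[-0.197, 0.077, 0], [0, 0, 0]], [[-0.244, 0.131, 0], [0, 0, 0]], [[-0.277, 0.195, 0], [0, 0, 0]]]
[[[-0.017, 0.069, 0], [0, 0, 0]], [[-0.017, 0.141, 0], [0, 0, 0]], [[-0.0, 0.211, 0], [0, 0, 0]], [[0.033, 0.275, 0], [0, 0, 0]], [[0.08, 0.329, 0], [0, 0, 0]]]
[[[0.059, 0.041, 0], [0, 0, 0]], [[0.126, 0.067, 0], [0, 0, 0]], [[0.197, 0.076, 0], [0, 0, 0]], [[0.269, 0.068, 0], [0, 0, 0]], [[0.336, 0.043, 0], [0, 0, 0]]]
```

```bash
cat >> sim.py <<'E'
seg+=[(8.55,2.6),(8.65,2.8),(8.95,3),(9.95,2.5),(10,0),(11.5,2.45),(11.55,0),(12.55,2.4),(12.6,0),(13.6,2.4),(13.65,0)]
obs+=[(9.95,9.385),(12.55,12.483),(13.6,13.708)]
E
python3 - <<'E'
from look import *
from sim import *
r=fit(seg,obs);s=sim(*r.x,seg+[(15.65,2.5),(15.7,0),(17.7,2.5)]);print(r.x,r.fun.round(3),[np.interp(t,s[:,0],s[:,2]).round(2) for t in(9.,9.5,9.95,10.05,11,11.5,11.6,12.5,12.65,13.6,13.65,14.5,15.5,15.75,17)])
p=np.array(json.load(open("cmd.json")))-.2*np.array([-.143,-.379]); print(p); json.dump(p.tolist(),open("cmd.json","w"))
plan([2.5]*20)
E
```

```text
[0.0484468  0.05060722] [ 0.109  0.031 -0.035 -0.053 -0.035  0.026  0.019 -0.029] [np.float64(1.23), np.float64(1.28), np.float64(1.3), np.float64(1.17), np.float64(1.26), np.float64(1.27), np.float64(1.14), np.float64(1.22), np.float64(1.09), np.float64(1.21), np.float64(1.07), np.float64(1.26), np.float64(1.31), np.float64(1.18), np.float64(1.3)]
[ 0.6547 -0.0586]
[[[-0.037, -0.065, 0], [0, 0, 0]], [[-0.088, -0.12, 0], [0, 0, 0]], [[-0.151, -0.16, 0], [0, 0, 0]], [[-0.222, -0.183, 0], [0, 0, 0]], [[-0.297, -0.187, 0], [0, 0, 0]]]
[[[-0.073, 0.013, 0], [0, 0, 0]], [[-0.141, 0.045, 0], [0, 0, 0]], [[-0.199, 0.092, 0], [0, 0, 0]], [[-0.243, 0.153, 0], [0, 0, 0]], [[-0.271, 0.222, 0], [0, 0, 0]]]
[[[-0.01, 0.074, 0], [0, 0, 0]], [[-0.002, 0.149, 0], [0, 0, 0]], [[0.025, 0.218, 0], [0, 0, 0]], [[0.068, 0.279, 0], [0, 0, 0]], [[0.125, 0.328, 0], [0, 0, 0]]]
[[[0.067, 0.033, 0], [0, 0, 0]], [[0.141, 0.048, 0], [0, 0, 0]], [[0.215, 0.045, 0], [0, 0, 0]], [[0.287, 0.023, 0], [0, 0, 0]], [[0.351, -0.016, 0], [0, 0, 0]]]
```

>>> jog_arm:
  rows:
    - [[-0.037, -0.065, 0], [0, 0, 0]]
    - [[-0.088, -0.12, 0], [0, 0, 0]]
    - [[-0.151, -0.16, 0], [0, 0, 0]]
    - [[-0.222, -0.183, 0], [0, 0, 0]]
    - [[-0.297, -0.187, 0], [0, 0, 0]]

```text
t: 14.15
tool_pos: [0.5961, -0.0214, 0.1216]
orientation: [3.142, 0.0, 0.002]
force: [1.0, -1.8, -1.1]
opening: 0.0314
gripper_force: 20.0
```

>>> jog_arm:
  rows:
    - [[-0.073, 0.013, 0], [0, 0, 0]]
    - [[-0.141, 0.045, 0], [0, 0, 0]]
    - [[-0.199, 0.092, 0], [0, 0, 0]]
    - [[-0.243, 0.153, 0], [0, 0, 0]]
    - [[-0.271, 0.222, 0], [0, 0, 0]]

```text
t: 14.65
tool_pos: [0.5401, -0.0655, 0.1216]
orientation: [-3.14, -0.001, 0.004]
force: [-4.9, 1.9, 3.3]
opening: 0.0318
gripper_force: 20.0
```

>>> jog_arm:
  rows:
    - [[-0.01, 0.074, 0], [0, 0, 0]]
    - [[-0.002, 0.149, 0], [0, 0, 0]]
    - [[0.025, 0.218, 0], [0, 0, 0]]
    - [[0.068, 0.279, 0], [0, 0, 0]]
    - [[0.125, 0.328, 0], [0, 0, 0]]

```text
t: 15.15
tool_pos: [0.5667, -0.133, 0.1216]
orientation: [3.141, -0.002, 0.0]
force: [2.0, 5.5, -0.7]
opening: 0.0316
gripper_force: 20.0
```

>>> jog_arm:
  rows:
    - [[0.067, 0.033, 0], [0, 0, 0]]
    - [[0.141, 0.048, 0], [0, 0, 0]]
    - [[0.215, 0.045, 0], [0, 0, 0]]
    - [[0.287, 0.023, 0], [0, 0, 0]]
    - [[0.351, -0.016, 0], [0, 0, 0]]

```text
t: 15.65
tool_pos: [0.6368, -0.1275, 0.1213]
orientation: [-3.139, 0.001, 0.003]
force: [-9.1, 10.1, 6.2]
opening: 0.0317
gripper_force: 20.0
```

```bash
python3 - <<'E'
from look import *
st(); look(["side"]); st()
plan([2.45]*20)
E
```

```text
t 15.65 tool [ 0.6368 -0.1275  0.1213] F [-9.1 10.1  6.2] r 0.0593 grip 0.0317
side 15.65 [('line', 3.679, 0.12)]
t 15.7 tool [ 0.6383 -0.126   0.1215] F [-3.4  6.8  1.6] r 0.0591 grip 0.0317
[[[0.051, -0.052, 0], [0, 0, 0]], [[0.089, -0.115, 0], [0, 0, 0]], [[0.109, -0.186, 0], [0, 0, 0]], [[0.113, -0.259, 0], [0, 0, 0]], [[0.098, -0.331, 0], [0, 0, 0]]]
[[[-0.032, -0.066, 0], [0, 0, 0]], [[-0.079, -0.122, 0], [0, 0, 0]], [[-0.138, -0.166, 0], [0, 0, 0]], [[-0.206, -0.193, 0], [0, 0, 0]], [[-0.278, -0.204, 0], [0, 0, 0]]]
[[[-0.073, 0.008, 0], [0, 0, 0]], [[-0.142, 0.032, 0], [0, 0, 0]], [[-0.203, 0.073, 0], [0, 0, 0]], [[-0.252, 0.128, 0], [0, 0, 0]], [[-0.287, 0.192, 0], [0, 0, 0]]]
[[[-0.017, 0.072, 0], [0, 0, 0]], [[-0.017, 0.145, 0], [0, 0, 0]], [[0.001, 0.216, 0], [0, 0, 0]], [[0.035, 0.281, 0], [0, 0, 0]], [[0.084, 0.335, 0], [0, 0, 0]]]
```

>>> jog_arm:
  rows:
    - [[0.051, -0.052, 0], [0, 0, 0]]
    - [[0.089, -0.115, 0], [0, 0, 0]]
    - [[0.109, -0.186, 0], [0, 0, 0]]
    - [[0.113, -0.259, 0], [0, 0, 0]]
    - [[0.098, -0.331, 0], [0, 0, 0]]

```text
t: 16.2
tool_pos: [0.6553, -0.063, 0.1213]
orientation: [3.14, -0.001, -0.005]
force: [-10.8, -4.5, 5.9]
opening: 0.0318
gripper_force: 20.0
```

>>> jog_arm:
  rows:
    - [[-0.032, -0.066, 0], [0, 0, 0]]
    - [[-0.079, -0.122, 0], [0, 0, 0]]
    - [[-0.138, -0.166, 0], [0, 0, 0]]
    - [[-0.206, -0.193, 0], [0, 0, 0]]
    - [[-0.278, -0.204, 0], [0, 0, 0]]

```text
t: 16.7
tool_pos: [0.6011, -0.0215, 0.1216]
orientation: [3.141, -0.0, 0.002]
force: [0.6, -3.3, -1.2]
opening: 0.0319
gripper_force: 20.0
```

>>> jog_arm:
  rows:
    - [[-0.073, 0.008, 0], [0, 0, 0]]
    - [[-0.142, 0.032, 0], [0, 0, 0]]
    - [[-0.203, 0.073, 0], [0, 0, 0]]
    - [[-0.252, 0.128, 0], [0, 0, 0]]
    - [[-0.287, 0.192, 0], [0, 0, 0]]

```text
t: 17.2
tool_pos: [0.5421, -0.0592, 0.1216]
orientation: [-3.14, -0.001, 0.003]
force: [-2.6, 2.1, 1.5]
opening: 0.0318
gripper_force: 20.0
```

>>> jog_arm:
  rows:
    - [[-0.017, 0.072, 0], [0, 0, 0]]
    - [[-0.017, 0.145, 0], [0, 0, 0]]
    - [[0.001, 0.216, 0], [0, 0, 0]]
    - [[0.035, 0.281, 0], [0, 0, 0]]
    - [[0.084, 0.335, 0], [0, 0, 0]]

```text
t: 17.7
tool_pos: [0.5601, -0.1283, 0.1216]
orientation: [3.141, -0.002, 0.0]
force: [1.6, 3.5, -1.6]
opening: 0.032
gripper_force: 20.0
```

```bash
python3 - <<'E'
from look import *
st(); look(["side"]); st()
plan([2.5]*20)
E
```

```text
t 17.7 tool [ 0.5601 -0.1283  0.1216] F [ 1.6  3.5 -1.6] r 0.0619 grip 0.032
side 17.7 [('slide', 4.598, 1.39), ('line', 6.143, 0.12)]
t 17.75 tool [ 0.5618 -0.1293  0.1217] F [-1.4 -3.6 -4. ] r 0.0616 grip 0.0319
[[[0.062, 0.041, 0], [0, 0, 0]], [[0.133, 0.066, 0], [0, 0, 0]], [[0.207, 0.073, 0], [0, 0, 0]], [[0.281, 0.061, 0], [0, 0, 0]], [[0.35, 0.031, 0], [0, 0, 0]]]
[[[0.059, -0.046, 0], [0, 0, 0]], [[0.105, -0.105, 0], [0, 0, 0]], [[0.134, -0.174, 0], [0, 0, 0]], [[0.146, -0.248, 0], [0, 0, 0]], [[0.14, -0.322, 0], [0, 0, 0]]]
[[[-0.025, -0.071, 0], [0, 0, 0]], [[-0.067, -0.133, 0], [0, 0, 0]], [[-0.123, -0.183, 0], [0, 0, 0]], [[-0.189, -0.217, 0], [0, 0, 0]], [[-0.262, -0.234, 0], [0, 0, 0]]]
[[[-0.075, 0.001, 0], [0, 0, 0]], [[-0.147, 0.021, 0], [0, 0, 0]], [[-0.212, 0.058, 0], [0, 0, 0]], [[-0.266, 0.11, 0], [0, 0, 0]], [[-0.305, 0.174, 0], [0, 0, 0]]]
```

>>> jog_arm:
  rows:
    - [[0.062, 0.041, 0], [0, 0, 0]]
    - [[0.133, 0.066, 0], [0, 0, 0]]
    - [[0.207, 0.073, 0], [0, 0, 0]]
    - [[0.281, 0.061, 0], [0, 0, 0]]
    - [[0.35, 0.031, 0], [0, 0, 0]]

```text
t: 18.25
tool_pos: [0.6302, -0.1323, 0.1214]
orientation: [-3.14, 0.001, 0.002]
force: [-7.1, 8.7, 3.6]
opening: 0.0312
gripper_force: 20.0
```

>>> jog_arm:
  rows:
    - [[0.059, -0.046, 0], [0, 0, 0]]
    - [[0.105, -0.105, 0], [0, 0, 0]]
    - [[0.134, -0.174, 0], [0, 0, 0]]
    - [[0.146, -0.248, 0], [0, 0, 0]]
    - [[0.14, -0.322, 0], [0, 0, 0]]

```text
t: 18.75
tool_pos: [0.6569, -0.0688, 0.1213]
orientation: [3.141, -0.001, -0.005]
force: [-12.4, -3.8, 4.9]
opening: 0.0317
gripper_force: 20.0
```

>>> jog_arm:
  rows:
    - [[-0.025, -0.071, 0], [0, 0, 0]]
    - [[-0.067, -0.133, 0], [0, 0, 0]]
    - [[-0.123, -0.183, 0], [0, 0, 0]]
    - [[-0.189, -0.217, 0], [0, 0, 0]]
    - [[-0.262, -0.234, 0], [0, 0, 0]]

```text
t: 19.25
tool_pos: [0.6057, -0.0219, 0.1216]
orientation: [3.141, 0.0, 0.002]
force: [0.7, -4.4, -1.7]
opening: 0.0314
gripper_force: 20.0
```

>>> jog_arm:
  rows:
    - [[-0.075, 0.001, 0], [0, 0, 0]]
    - [[-0.147, 0.021, 0], [0, 0, 0]]
    - [[-0.212, 0.058, 0], [0, 0, 0]]
    - [[-0.266, 0.11, 0], [0, 0, 0]]
    - [[-0.305, 0.174, 0], [0, 0, 0]]

```text
t: 19.75
tool_pos: [0.5434, -0.0562, 0.1216]
orientation: [-3.141, -0.001, 0.002]
force: [-1.1, 2.6, 0.4]
opening: 0.0316
gripper_force: 20.0
```

```bash
python3 - <<'E'
from look import *
st(); look(["side"]); st()
from sim import *
sg=seg+[(15.65,2.5),(15.7,0),(17.7,2.45),(17.75,0),(19.75,2.5),(19.8,0)]
r=fit(sg,obs[1:]+[(15.65,16.245),(17.7,18.70)]); s=sim(*r.x,sg); print(r.x,r.fun.round(3),s[-1],"pred19.75",np.interp(19.75,s[:,0],s[:,1])%6.283)
E
```

```text
t 19.75 tool [ 0.5434 -0.0562  0.1216] F [-1.1  2.6  0.4] r 0.0618 grip 0.0316
side 19.75 []
t 19.8 tool [ 0.5426 -0.0584  0.1216] F [-7.6  1.5  5. ] r 0.0617 grip 0.032
[0.04328709 0.05161508] [ 0.065 -0.007 -0.041 -0.022  0.003 -0.019 -0.027  0.048 -0.044] [19.8        21.37638626  1.13929078] pred19.75 2.4667434188812747
```

```bash
python3 - <<'E'
from look import *
plan([2.5]*15)
E
```

```text
[[[-0.022, 0.072, 0], [0, 0, 0]], [[-0.026, 0.146, 0], [0, 0, 0]], [[-0.011, 0.22, 0], [0, 0, 0]], [[0.022, 0.287, 0], [0, 0, 0]], [[0.07, 0.344, 0], [0, 0, 0]]]
[[[0.061, 0.044, 0], [0, 0, 0]], [[0.13, 0.071, 0], [0, 0, 0]], [[0.205, 0.08, 0], [0, 0, 0]], [[0.279, 0.07, 0], [0, 0, 0]], [[0.348, 0.043, 0], [0, 0, 0]]]
[[[0.061, -0.044, 0], [0, 0, 0]], [[0.109, -0.102, 0], [0, 0, 0]], [[0.141, -0.169, 0], [0, 0, 0]], [[0.155, -0.243, 0], [0, 0, 0]], [[0.151, -0.318, 0], [0, 0, 0]]]
```

>>> jog_arm:
  rows:
    - [[-0.022, 0.072, 0], [0, 0, 0]]
    - [[-0.026, 0.146, 0], [0, 0, 0]]
    - [[-0.011, 0.22, 0], [0, 0, 0]]
    - [[0.022, 0.287, 0], [0, 0, 0]]
    - [[0.07, 0.344, 0], [0, 0, 0]]

```text
t: 20.3
tool_pos: [0.5584, -0.1269, 0.1216]
orientation: [3.141, -0.001, -0.0]
force: [1.7, 3.6, -1.3]
opening: 0.0313
gripper_force: 20.0
```

>>> jog_arm:
  rows:
    - [[0.061, 0.044, 0], [0, 0, 0]]
    - [[0.13, 0.071, 0], [0, 0, 0]]
    - [[0.205, 0.08, 0], [0, 0, 0]]
    - [[0.279, 0.07, 0], [0, 0, 0]]
    - [[0.348, 0.043, 0], [0, 0, 0]]

```text
t: 20.8
tool_pos: [0.6285, -0.1334, 0.1214]
orientation: [-3.14, 0.001, 0.001]
force: [-7.5, 9.3, 4.1]
opening: 0.0314
gripper_force: 20.0
```

>>> jog_arm:
  rows:
    - [[0.061, -0.044, 0], [0, 0, 0]]
    - [[0.109, -0.102, 0], [0, 0, 0]]
    - [[0.141, -0.169, 0], [0, 0, 0]]
    - [[0.155, -0.243, 0], [0, 0, 0]]
    - [[0.151, -0.318, 0], [0, 0, 0]]

```text
t: 21.3
tool_pos: [0.6573, -0.0709, 0.1213]
orientation: [3.141, -0.001, -0.005]
force: [-12.9, -3.1, 5.0]
opening: 0.0316
gripper_force: 20.0
```

```bash
python3 - <<'E'
from look import *
st(); look(["side"]); st()
from sim import *
sg=seg+[(15.65,2.5),(15.7,0),(17.7,2.45),(17.75,0),(19.75,2.5),(19.8,0),(21.3,2.5),(21.35,0)]
r=fit(sg,obs[1:]+[(15.65,16.245),(17.7,18.70)]); s=sim(*r.x,sg); print(s[-1],"pred21.3",np.interp(21.3,s[:,0],s[:,1])%6.283)
for n in range(8,15):
    T=21.35+.1*n
    for I in(.043,.058):
        e=sim(I,r.x[1],sg[-1:]+[(T,2.5),(T+.1,1.6),(T+.2,.8),(T+3,0)],t=21.35,th=s[-1,1],w=s[-1,2])[-1]; print(n,I,e.round(3)[1]-8*np.pi)
E
```

```text
t 21.3 tool [ 0.6573 -0.0709  0.1213] F [-12.9  -3.1   5. ] r 0.0582 grip 0.0316
side 21.3 [('slide', 1.222, 1.52), ('slide', 2.814, 1.37)]
t 21.35 tool [ 0.6568 -0.0686  0.1213] F [-10.5   0.9   9.1] r 0.0581 grip 0.0317
[21.35       23.31298077  1.13351256] pred21.3 4.4036384706685885
8 0.043 -0.4157412287183462
8 0.058 -0.3277412287183452
9 0.043 -0.2857412287183436
9 0.058 -0.1977412287183462
10 0.043 -0.15574122871834462
10 0.058 -0.06874122871834487
11 0.043 -0.02574122871834561
11 0.058 0.061258771281654134
12 0.043 0.10525877128165462
12 0.058 0.1912587712816567
13 0.043 0.23525877128165362
13 0.058 0.3212587712816557
14 0.043 0.36625877128165385
14 0.058 0.4512587712816547
```

```bash
python3 - <<'E'
from look import *
plan([2.5]*11+[1.6,.8,0,0])
E
```

```text
[[[-0.023, -0.071, 0], [0, 0, 0]], [[-0.063, -0.135, 0], [0, 0, 0]], [[-0.117, -0.186, 0], [0, 0, 0]], [[-0.182, -0.223, 0], [0, 0, 0]], [[-0.255, -0.242, 0], [0, 0, 0]]]
[[[-0.074, -0.001, 0], [0, 0, 0]], [[-0.147, 0.017, 0], [0, 0, 0]], [[-0.213, 0.052, 0], [0, 0, 0]], [[-0.268, 0.102, 0], [0, 0, 0]], [[-0.31, 0.164, 0], [0, 0, 0]]]
[[[-0.024, 0.071, 0], [0, 0, 0]], [[-0.03, 0.119, 0], [0, 0, 0]], [[-0.03, 0.143, 0], [0, 0, 0]], [[-0.03, 0.143, 0], [0, 0, 0]], [[-0.03, 0.143, 0], [0, 0, 0]]]
```

>>> jog_arm:
  rows:
    - [[-0.023, -0.071, 0], [0, 0, 0]]
    - [[-0.063, -0.135, 0], [0, 0, 0]]
    - [[-0.117, -0.186, 0], [0, 0, 0]]
    - [[-0.182, -0.223, 0], [0, 0, 0]]
    - [[-0.255, -0.242, 0], [0, 0, 0]]

```text
t: 21.85
tool_pos: [0.6078, -0.0222, 0.1216]
orientation: [3.141, -0.0, 0.002]
force: [0.6, -3.3, -1.2]
opening: 0.0316
gripper_force: 20.0
```

>>> jog_arm:
  rows:
    - [[-0.074, -0.001, 0], [0, 0, 0]]
    - [[-0.147, 0.017, 0], [0, 0, 0]]
    - [[-0.213, 0.052, 0], [0, 0, 0]]
    - [[-0.268, 0.102, 0], [0, 0, 0]]
    - [[-0.31, 0.164, 0], [0, 0, 0]]

```text
t: 22.35
tool_pos: [0.5444, -0.0542, 0.1216]
orientation: [-3.14, -0.001, 0.002]
force: [-1.7, 2.7, 1.4]
opening: 0.0318
gripper_force: 20.0
```

>>> jog_arm:
  rows:
    - [[-0.024, 0.071, 0], [0, 0, 0]]
    - [[-0.03, 0.119, 0], [0, 0, 0]]
    - [[-0.03, 0.143, 0], [0, 0, 0]]
    - [[-0.03, 0.143, 0], [0, 0, 0]]
    - [[-0.03, 0.143, 0], [0, 0, 0]]

```text
t: 22.85
tool_pos: [0.5381, -0.0847, 0.1216]
orientation: [3.141, -0.002, -0.004]
force: [-8.8, -1.0, 5.6]
opening: 0.0318
gripper_force: 20.0
```

>>> jog_arm:
  rows:
    - [[0, 0, 0], [0, 0, 0]]
    - [[0, 0, 0], [0, 0, 0]]
    - [[0, 0, 0], [0, 0, 0]]
    - [[0, 0, 0], [0, 0, 0]]
    - [[0, 0, 0], [0, 0, 0]]

```text
t: 23.35
tool_pos: [0.5381, -0.0843, 0.1216]
orientation: [3.141, -0.001, -0.004]
force: [-9.5, -0.6, 4.4]
opening: 0.0316
gripper_force: 20.0
```

>>> jog_arm:
  rows:
    - [[0, 0, 0], [0, 0, 0]]
    - [[0, 0, 0], [0, 0, 0]]
    - [[0, 0, 0], [0, 0, 0]]

```text
t: 23.65
tool_pos: [0.5381, -0.0843, 0.1215]
orientation: [3.141, -0.001, -0.004]
force: [-9.0, -0.5, 5.3]
opening: 0.0321
gripper_force: 20.0
```

```bash
python3 - <<'E'
from look import *
st(); look(["side","top"]); look(["side","top"]); 
s=imaging.read_camera("side");c=imaging.read_camera("top")
cv2.imwrite("pics/e.png",np.hstack([cv2.resize(x,(400,400),interpolation=cv2.INTER_CUBIC) for x in(c["frame"][105:255,205:355,::-1],s["frame"][140:290,200:350,::-1])]))
E
```

```text
t 23.65 tool [ 0.5381 -0.0843  0.1215] F [-9.  -0.5  5.3] r 0.062 grip 0.0321
side 23.65 [('slide', 4.752, 1.39), ('line', 0.031, 0.11)]
top 23.7 [('line', 0.079, 0.1)]
side 23.75 [('slide', 4.752, 1.39), ('line', 0.035, 0.1)]
top 23.8 [('line', 0.079, 0.1)]
```

View pics/e.png

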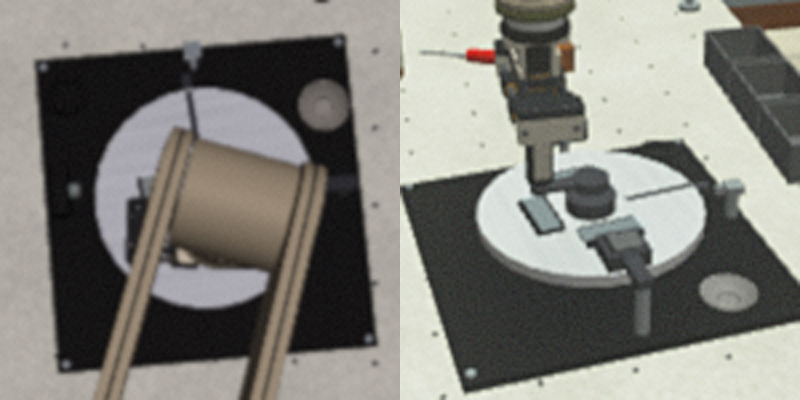

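The pointer stands just past the blade, by about 0.03 to 0.08 rad. The line sits at z=0.062, so I'll measure at that height, against the blade itself.

```bash
python3 - <<'E'
import look as l
from look import *
src=open("look.py").read().replace("(.067-o[2])","(.062-o[2])"); ns={}; exec(src,ns); ns["look"](["side","top"])
c=imaging.read_camera("top"); im=cv2.resize(c["frame"][110:150,255:305,::-1],(750,600),interpolation=cv2.INTER_CUBIC); im=cv2.convertScaleAbs(im,alpha=1.8)
for a in(0,.05,.1):
    th=YAW+a
    for r in (.13,.155): 
        u,v=proj(c,[*(A+r*np.array([np.cos(th),np.sin(th)])),.056]); cv2.circle(im,(int((u-255+.5)*15),int((v-110+.5)*15)),4,(0,0,255) if a==0 else (0,255,0),-1)
cv2.imwrite("pics/z.png",im)
E
```

```text
side 23.95 [('slide', 4.828, 1.5), ('line', 0.1, 0.14)]
top 24.0 [('line', 0.076, 0.1), ('line', 2.454, 0.12)]
```

View pics/z.png

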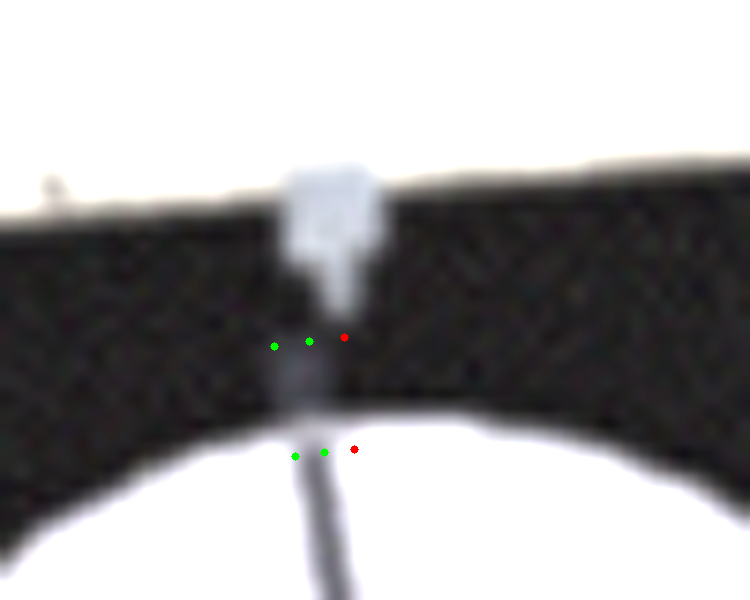

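The pointer is about 0.07 rad (11 mm) counter-clockwise of the mark, inside the 18 mm limit but with little margin. I'll give the crank a small clockwise nudge.

```bash
python3 - <<'E'
from look import *
plan([-1.8,-1.8,0,0,0])
E
```

```text
[[[0.003, -0.054, 0], [0, 0, 0]], [[0.015, -0.106, 0], [0, 0, 0]], [[0.015, -0.106, 0], [0, 0, 0]], [[0.015, -0.106, 0], [0, 0, 0]], [[0.015, -0.106, 0], [0, 0, 0]]]
```

>>> jog_arm:
  rows:
    - [[0.003, -0.054, 0], [0, 0, 0]]
    - [[0.015, -0.106, 0], [0, 0, 0]]
    - [[0.015, -0.106, 0], [0, 0, 0]]
    - [[0.015, -0.106, 0], [0, 0, 0]]
    - [[0.015, -0.106, 0], [0, 0, 0]]

```text
t: 24.6
tool_pos: [0.5412, -0.0621, 0.1215]
orientation: [-3.141, -0.0, 0.004]
force: [-8.5, 3.1, 4.9]
opening: 0.0316
gripper_force: 20.0
```

>>> jog_arm:
  rows:
    - [[0, 0, 0], [0, 0, 0]]
    - [[0, 0, 0], [0, 0, 0]]
    - [[0, 0, 0], [0, 0, 0]]
    - [[0, 0, 0], [0, 0, 0]]
    - [[0, 0, 0], [0, 0, 0]]

```text
t: 25.1
tool_pos: [0.5412, -0.0622, 0.1215]
orientation: [-3.141, 0.0, 0.004]
force: [-9.3, 3.5, 5.5]
opening: 0.032
gripper_force: 20.0
```

```bash
python3 - <<'E'
src=open("look.py").read().replace("(.067-o[2])","(.062-o[2])"); ns={}; exec(src,ns); ns["st"](); ns["look"](["side","top"]); ns["look"](["side","top"])
E
```

```text
t 25.1 tool [ 0.5412 -0.0622  0.1215] F [-9.3  3.5  5.5] r 0.0618 grip 0.032
side 25.1 [('slide', 1.467, 1.5), ('slide', 3.01, 1.4), ('slide', 4.734, 1.49)]
top 25.15 [('line', 6.28, 0.08)]
side 25.2 [('slide', 1.467, 1.5), ('slide', 3.01, 1.4), ('slide', 4.734, 1.49)]
top 25.25 [('line', 6.28, 0.08)]
```

>>> jog_arm:
  rows:
    - [[0, 0, 0], [0, 0, 0]]
    - [[0, 0, 0], [0, 0, 0]]
    - [[0, 0, 0], [0, 0, 0]]
    - [[0, 0, 0], [0, 0, 0]]
    - [[0, 0, 0], [0, 0, 0]]
  hand: -1

```text
t: 25.8
tool_pos: [0.5422, -0.0621, 0.1217]
orientation: [3.141, -0.0, 0.0]
force: [-0.2, 0.2, -0.6]
opening: 0.0668
gripper_force: 0.0
```

>>> jog_arm:
  rows:
    - [[0, 0, 0], [0, 0, 0]]
    - [[0, 0, 0], [0, 0, 0]]
    - [[0, 0, 0], [0, 0, 0]]
    - [[0, 0, -0.03], [0, 0, 0]]
    - [[0, 0, -0.1], [0, 0, 0]]

```text
t: 26.3
tool_pos: [0.5411, -0.0617, 0.1411]
orientation: [-3.141, -0.0, 0.004]
force: [0.0, 0.4, 0.3]
opening: 0.0929
gripper_force: 0.0
```

>>> jog_arm:
  rows:
    - [[0, 0, -0.15], [0, 0, 0]]
    - [[0, 0, -0.3], [0, 0, 0]]
    - [[0, 0, -0.4], [0, 0, 0]]
    - [[0, 0, -0.4], [0, 0, 0]]
    - [[0, 0, -0.4], [0, 0, 0]]

```text
t: 26.8
tool_pos: [0.5425, -0.062, 0.2226]
orientation: [3.141, -0.0, 0.003]
force: [-1.0, 0.5, 0.1]
opening: 0.0932
gripper_force: 0.0
```

```bash
python3 - <<'E'
src=open("look.py").read().replace("(.067-o[2])","(.062-o[2])"); ns={}; exec(src,ns); ns["st"](); ns["look"](["side","top"]); ns["look"](["top"])
E
```

```text
t 26.8 tool [ 0.5425 -0.062   0.2226] F [-1.   0.5  0.1] r 0.0605 grip 0.0932
side 26.8 [('slide', 1.467, 1.5), ('slide', 3.01, 1.4), ('slide', 4.734, 1.49)]
top 26.85 []
top 26.9 []
```

```bash
python3 -c "
from plant import robot
print(robot.close_job())"
```

```text
the job is handed in; nothing more can be done
None
```

The job is handed in, with no verdict returned: camera-measured deck speed averaged about 1.2 rad/s from 10 s to 21.3 s, the pointer then stopped within about 0.01 rad of the index blade, and the knob was released with the arm clear.

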